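# Turn a pipe elbow to its tube and close the slip coupling

### The job

Screw the loose pipe elbow down clockwise (seen from above) on its threaded stub until its outlet points straight at the open end of the fixed tube, and stop there: do not turn it past the tube, as backing off would break the seal. Then push the slip sleeve along the tube, over the elbow's outlet, fully home. Leave the grease tin, the oil bottle and the bearings where they are.

Things in the scene. Friction and masses are not known exactly. Their poses are not given: they have to be found in the camera images.
- manifold: Fixed dark steel plate 100 x 100 x 12 mm with four bolts, an aluminium boss and an upright threaded stub in its middle; the steel pipe elbow sits already started on the stub (socket 43 mm in diameter, from 58 mm above the table; nothing of the elbow is higher than 125 mm). Origin: on the stub's vertical axis, at table height. Its own yaw does not matter.
- elbow_outlet (a point): Centre of the open end face of the elbow's outlet, 80 mm from the stub axis; the outlet points from that axis to here. The plain level spigot, 26 mm in diameter, runs from 42 mm (a 39 mm bead at 30 to 42 mm) to 80 mm from the axis. Its centre line is 100 to 105 mm above the table (sinks 1.6 mm per rad screwed down), its top 113 to 118, its underside 87 to 92.
- elbow (a joint): Angle of the elbow on its thread, rad; grows as it is screwed down (clockwise from above). About 2 N sideways on the spigot turns it; it stays where left, without springing back. At the start the outlet is 1.3 to 3.4 rad short of the tube, counted clockwise; the value that points to the tube differs from start to start.
- tube_stand: Fixed stand holding the level tube. Origin: on the stub's vertical axis at table height (not in the stand itself); x points from the stub along the tube, so the tube lies at y = 0 of this frame. The clamp block under and round the tube is 222 to 248 mm from the stub axis, 42 mm wide, its bolts up to 125 mm above the table; foot plate 70 x 70 x 10 mm.
- tube_end (a point): Centre of the open end of the fixed steel tube that faces the stub: the mark for the elbow. The tube is 26 mm in diameter, its axis 100 mm above the table; this end is 88 mm from the stub axis, and the tube runs straight away from the stub. With the outlet in line there is an 8 mm gap between the two.
- sleeve (a joint): How far the slip sleeve is slid along the tube toward the stub, m: 0 = parked farthest from the stub, 0.045 = fully home against a stop, bridging tube and outlet. Starts between 0 and 0.01. Slides with 2 to 4 N and stays where it is left.
- collar_back (a point): Centre (on the tube axis, 100 mm above the table) of the sleeve collar's rear face, away from the stub. The push collar is a disc 64 mm in diameter, 7 mm thick, at the sleeve's rear end, 19 mm proud of the tube all round; the rest of the dark sleeve is 36 mm in diameter and reaches 60 mm from this face toward the stub. Behind this face 55 to 70 mm of tube are free.
- grease_tin: Grease tin, green with a light lid, 68 mm diameter, 71 mm high, standing near the work; origin at the centre of its underside. Leave alone.
- oil_bottle: Oil bottle, cream with a red spout, 54 mm diameter, 172 mm high, standing near the work; origin at the centre of its underside. Leave alone.
- bearing_a: Single loose bearing cone between tin and bottle, 50 mm diameter, 18 mm high, lying near the work; origin at the centre of its underside. Leave alone.

How it is judged:
On the way, in this order (a step that is already met when the one before it is completed fails the run):
1. the elbow's outlet points at the tube end and the elbow is at rest, the sleeve still back on its tube (slid less than 20 mm) (y of elbow_outlet in the frame of tube_stand between -0.007 and 0.007 m and x of elbow_outlet in the frame of tube_stand above 0.05 m and velocity of joint elbow between -0.05 and 0.05 rad/s and value of joint sleeve below 0.02 m), for 0.3 s.
2. the sleeve is fully home over the outlet (y of elbow_outlet in the frame of tube_stand between -0.007 and 0.007 m and x of elbow_outlet in the frame of tube_stand above 0.05 m and value of joint sleeve above 0.042 m), for 0.2 s.
At the end, for the whole second after the job is handed in: The centre of the outlet lies within 7 mm to either side of the tube's axis, pointing to the tube; the sleeve is slid at least 42 of its 45 mm; both are at rest (all of step 2 and velocity of joint elbow between -0.05 and 0.05 rad/s and velocity of joint sleeve between -0.01 and 0.01 m/s); the robot touches nothing.
It fails at once if the elbow is turned past the tube by more than 7 mm at its outlet (y of elbow_outlet in the frame of tube_stand below -0.007 m and x of elbow_outlet in the frame of tube_stand above 0 m).
It fails at once if the sleeve is slid more than 20 mm while the outlet is more than 7 mm off the tube's axis (value of joint sleeve above 0.02 m and not (y of elbow_outlet in the frame of tube_stand between -0.007 and 0.007 m and x of elbow_outlet in the frame of tube_stand above 0.05 m)).
It fails at once if the grease tin moved more than 25 mm (distance of grease_tin from where it was at the start of the episode above 0.025 m).
It fails at once if the oil bottle moved more than 25 mm (distance of oil_bottle from where it was at the start of the episode above 0.025 m).
It fails at once if the bearing moved more than 25 mm (distance of bearing_a from where it was at the start of the episode above 0.025 m).
It also fails if it takes over 61 s, if anything falls off the work surface, if the arm or the gripper's body presses on something with over 40 N, if the wrist force passes 120 N, or if a joint passes its speed limit or range.

### The arm

A 6-joint arm with a two-finger parallel gripper is mounted at the origin on a cart in front of the work surface, level with it; the furniture and walls round the work are solid. World frame = base frame: x ahead of the robot, y to its left, z up, the work surface at z = 0. Lengths are in m, angles in rad, forces in N, time in s.
With the tool pointing down it reaches from about 0.375 to 0.9 m from the base axis. Payload 3.1 kg.
Tool frame: the origin (TCP) lies at the very end of the fingers, on their centre line; the grasp point (between the pads) lies 19 mm behind it; z points along the fingers, y is the line along which they close (so a half turn about z gives the same grasp; the last joint's range is limited). The gripper opens to 87 mm and grips with 3 to 60 N. Pads are 19 mm wide; open, the fingers measure 117 mm over their backs; the gripper's body (75 mm by 190 mm) begins 51 mm behind the grasp point.
Start: joints at [0.981, 0.527, 1.433, -0, 1.181, -0.178], TCP at [0.25, 0.573, 0.223] pointing down, gripper open.
Joint ranges: [-3.08, 3.08], [-0.75, 2.2], [0.22, 2.44], [-1.43, 4.57], [0, 2.65], [-2.85, 2.85]. Speed limits (rad/s): [2.79, 2.79, 3.14, 3.14, 3.14, 3.14].

### API

Orientations are given as a unit quaternion [x, y, z, w].
In Python, from rig import status, viewer, robot gives the robot as it stands.
- The arm moves only by the tool arm_command, never from a script. Its arguments are lists of equal length, an entry for each row: "delta_rot": the turn, a rotation vector about the tool's x, y, z in degrees, a list of three; "delta_pos": the shift along the tool's x, y, z in m, a list of three; "gripper": the closure, from -1 (fully open) to 1 (shut). In form: {"delta_rot": [[rx, ry, rz], ...], "delta_pos": [[dx, dy, dz], ...], "gripper": [gripper, ...]}. A call has 1 to 12 rows; each row is the pose to reach, as a shift and turn from the pose commanded when the call began, along the tool's axes at that moment; what a row does not reach only later rows make up. A row lasts 1/12 s, in which the tool goes at most 41.7 mm and 7.16 degrees, less where a joint would pass 70% of its speed; a pose out of reach is approached as far as the arm can. A call with a gripper value outside its range is refused whole. The fingers move at their own pace and stop on an object; "grip_force" is the grip in N (left out, the last holds). Time passes only in rows, so rows that repeat a pose let the fingers close. It gives the time, the measured TCP pose, the force, the opening and the grip force at its end, in the units of the state.
- status.get_obs(): the state, without advancing time (a new reading comes with each control period).
- viewer.camera(name): name is "scene" or "top" or "wrist"; returns a dict with "pixels" (420x560x3 uint8, blue, green, red), "fx", "fy", "cx", "cy" (pixels), "pose" (4x4, takes a point from camera to world coordinates); the wrist camera has in their place "mount" (4x4, takes a point from camera to tool coordinates, whose origin is the TCP and whose axes are the flange's). Camera axes: x right, y down, z forward; pixel columns grow to the right and rows downward; lengths in m; the calibration is good to about 2 mm. A picture is of the moment at which its call begins: read the wrist's pose just before it. There is no depth.
- robot.hand_in(): hands the job in; it is judged then, once.
The state is a dict: "time": time; "q": joint angles; "joint_velocities": joint speeds; "joint_torque": joint torques, N m; "position": TCP position; "tool_rot": TCP orientation; "ft_force": force on the tool from outside, world axes, zero at the start; "moment": the same for the moment, N m; "grip_width": finger opening in m; "grip_force": force on a finger pad.
Only numpy, scipy, OpenCV 4.12 (cv2) and the standard library are available. Lean on these libraries where they do the work, as an engineer would, in place of code of your own. Each camera call takes 0.05 s, during which the arm holds its last target. There are 200 camera calls.

## Working session

There is one attempt and no reset: what is moved stays moved. The work goes in short steps, Python scripts to look and compute and a tool call to move; the robot and the scene stay as the last step left them, time stands still between calls to the robot, and variables do not carry over. Pictures are saved under pics/ and viewed, at most 10 in all, crops included, and the job is handed in when it is done.

Besides the shell and the picture viewer there is one more tool, called after "Call:" by a JSON object that holds its "api" and its "payload", one argument or row to a line. arm_command: Moves the arm, as the interface text tells. Its arguments: {"type":"object","properties":{"delta_rot":{"type":"array","items":{"type":"array","items":{"type":"number"}}},"delta_pos":{"type":"array","items":{"type":"array","items":{"type":"number"}}},"gripper":{"type":"array","items":{"type":"number"}},"grip_force":{"type":"number"}},"required":["delta_rot","delta_pos","gripper"]}

```bash
mkdir -p pics; ls; python3 - <<'E'
from rig import status, viewer, robot
import cv2,numpy as np,pickle
o=status.get_obs();print({k:np.round(v,3) for k,v in o.items()})
d={}
for n in("scene","top"):
    c=viewer.camera(n);d[n]=c;cv2.imwrite(f"pics/{n}0.png",c["pixels"]);print(n,c["fx"],c["cx"],c["cy"],np.round(c["pose"],3).tolist())
pickle.dump(d,open("c0.pkl","wb"))
E
```

```text
pics
{'time': np.float64(0.0), 'q': array([ 0.981,  0.528,  1.434, -0.   ,  1.181, -0.178]), 'joint_velocities': array([ 0.001,  0.   ,  0.001, -0.   , -0.   ,  0.   ]), 'joint_torque': array([  0.   , -44.004, -17.659,   0.063,   0.058,  -0.   ]), 'position': array([0.25 , 0.572, 0.222]), 'tool_rot': array([ 0.204,  0.979, -0.001, -0.   ]), 'ft_force': array([ 0.182, -0.887, -1.047]), 'moment': array([-0.022,  0.025,  0.022]), 'grip_force': np.float64(0.0), 'grip_width': np.float64(0.087)}
scene 390.08676472303296 284.3452404413756 210.93539077304933 [[0.668, -0.512, 0.54, 0.108], [-0.744, -0.48, 0.465, -0.517], [0.021, -0.713, -0.701, 0.689], [0.0, 0.0, 0.0, 1.0]]
top 402.65421598879783 282.30509427553545 214.55330989710325 [[-0.029, -0.982, 0.186, 0.346], [-0.999, 0.026, -0.021, -0.118], [0.015, -0.187, -0.982, 1.127], [0.0, 0.0, 0.0, 1.0]]
```

View pics/top0.png

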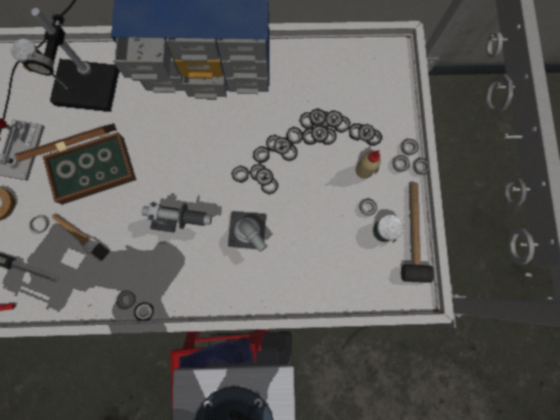

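View pics/scene0.png

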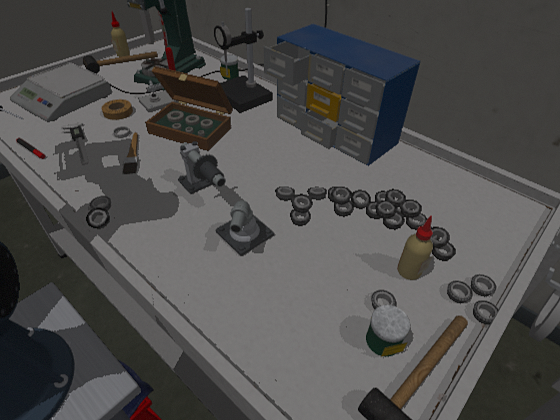

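Top view: manifold near (248,230), outlet pointing lower right to about (262,246); tube and sleeve to the left at about (150–212, 213), cabinet and bearings behind. The outlet must swing clockwise through the bottom to the left.

```bash
python3 - <<'E'
import cv2
a=cv2.imread("pics/top0.png")[190:270,130:285];b=cv2.imread("pics/scene0.png")[130:260,165:285]
cv2.imwrite("pics/cropt.png",cv2.convertScaleAbs(cv2.resize(a,None,fx=5,fy=5,interpolation=cv2.INTER_CUBIC),alpha=1.5))
E
```

```text
(no output)
```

View pics/cropt.png

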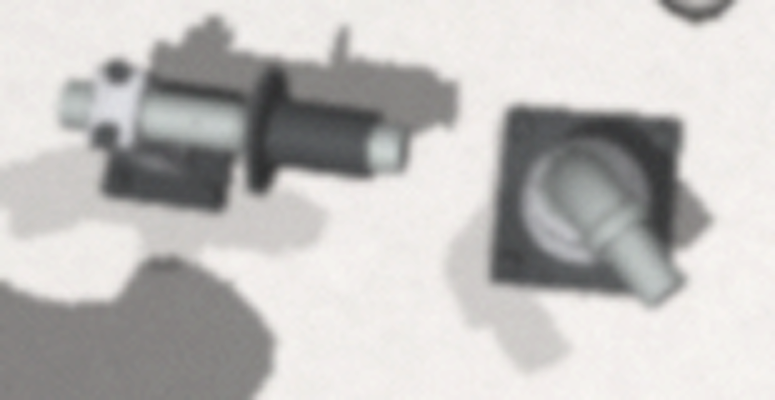

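```bash
cat > h.py <<'E'
import numpy as np
def ray(c,u,v,z,pose=None):
    T=np.asarray(c["pose"] if pose is None else pose)
    d=T[:3,:3]@[(u-c["cx"])/c["fx"],(v-c["cy"])/c["fy"],1]
    o=T[:3,3]; return (o+d*(z-o[2])/d[2])[:2]
E
python3 - <<'E'
import pickle,numpy as np
from h import ray
c=pickle.load(open("c0.pkl","rb"))["top"]
P=lambda u,v,z:ray(c,130+u/5-.4,190+v/5-.4,z)
for n,u,v,z in[("far",72,103,.1),("mid",195,121,.1),("sl",320,139,.1),("end",406,149,.1),("collar",262,130,.1),("clamp",120,106,.1),("tip",668,293,.104),("c1",507,105,.012),("c2",682,120,.012),("c3",495,280,.012),("boss",587,200,.03)]:print(n,P(u,v,z).round(4))
e=P(406,149,.1);f=P(72,103,.1);d=(e-f)/np.linalg.norm(e-f);print("len",np.linalg.norm(e-f),"stub",e+.088*d,d, "plate",(P(682,120,.012)+P(495,280,.012))/2)
E
```

```text
far [0.5611 0.2174]
mid [0.5499 0.1539]
sl [0.5388 0.0894]
end [0.5323 0.0451]
collar [0.5443 0.1193]
clamp [0.5588 0.1927]
tip [ 0.4537 -0.0887]
c1 [0.572  0.0024]
c2 [ 0.5608 -0.0959]
c3 [0.4732 0.0096]
boss [ 0.5139 -0.0431]
len 0.17474533206668247 stub [ 0.51784681 -0.04175015] [-0.16454882 -0.98636894] plate [ 0.51701707 -0.04316208]
```

Sizes agree: the stub–tube end distance is 89 mm (given 88) and the outlet radius is 78 mm (given 80). The plan is a light grip on the spigot and about a 135° clockwise swing on an arc.

```bash
cat >> h.py <<'E'
S=np.array([.5168,-.0425]); TUBE=80.4
def tool(phi):  # phi: world angle of tool y (deg), tool z down -> columns = tool axes
    a=np.radians(phi); y=np.array([np.cos(a),np.sin(a),0]); z=np.array([0,0,-1.]); return np.c_[np.cross(y,z),y,z]
def delta(p0,phi0,p1,phi1):
    return (tool(phi0).T@(np.array(p1)-p0)).round(4).tolist(), round(-(phi1-phi0),1)
def onray(r,ang,z): a=np.radians(ang); return [S[0]+r*np.cos(a),S[1]+r*np.sin(a),z]
E
python3 - <<'E'
from h import *
p0=[.25,.573,.223];phi0=np.degrees(np.arctan2(2*.979**2-1,2*.204*.979));print(phi0)
print(delta(p0,phi0,onray(.061,-144,.2),126)); print(onray(.061,-144,.2))
E
```

```text
66.46005225389247
([-0.4595, -0.5103, 0.023], np.float64(-59.5))
[np.float64(0.46744996334312827), np.float64(-0.07835490038984087), 0.2]
```

Call:
{"api": "arm_command", "payload": {
  "delta_rot": [
    [0,0,-5],
    [0,0,-10],
    [0,0,-15],
    [0,0,-20],
    [0,0,-25],
    [0,0,-30],
    [0,0,-35],
    [0,0,-40],
    [0,0,-45],
    [0,0,-50],
    [0,0,-55],
    [0,0,-59.5]
  ],
  "delta_pos": [
    [-0.023,-0.0255,0],
    [-0.046,-0.051,0],
    [-0.069,-0.0765,0],
    [-0.092,-0.102,0],
    [-0.115,-0.1275,0],
    [-0.138,-0.153,0],
    [-0.161,-0.1785,0],
    [-0.184,-0.204,0],
    [-0.207,-0.2295,0],
    [-0.23,-0.255,0],
    [-0.253,-0.2805,0],
    [-0.276,-0.306,0]
  ],
  "gripper": [-1,-1,-1,-1,-1,-1,-1,-1,-1,-1,-1,-1],
  "grip_force": 10
}}

```text
time: 1.1
position: [0.3805, 0.1803, 0.2225]
tool_rot: [-0.31, 0.951, 0.0, -0.0]
ft_force: [1.0, 0.3, 0.4]
grip_width: 0.0868
grip_force: 0.0
```

```bash
cat >> h.py <<'E'
def now():
    from rig import status
    from scipy.spatial.transform import Rotation as R
    o=status.get_obs(); y=R.from_quat(o["tool_rot"]).as_matrix()[:,1]
    phi=np.degrees(np.arctan2(y[1],y[0])); print("t%.2f"%o["time"],o["position"].round(4),"phi %.2f"%phi,"F",o["ft_force"].round(1),"w %.4f"%o["grip_width"],"q6 %.2f"%o["q"][5])
    return o["position"],phi
E
python3 - <<'E'
from h import *
p,phi=now();print(delta(p,phi,onray(.061,-144,.2),126))
E
```

```text
t1.10 [0.3805 0.1803 0.2225] phi 126.16 F [1.  0.3 0.4] w 0.0868 q6 -2.03
([0.0824, -0.2601, 0.0225], np.float64(0.2))
```

Call:
{"api": "arm_command", "payload": {
  "delta_rot": [
    [0,0,0],
    [0,0,0],
    [0,0,0],
    [0,0,0],
    [0,0,0],
    [0,0,0],
    [0,0,0],
    [0,0,0],
    [0,0,0],
    [0,0,0],
    [0,0,0]
  ],
  "delta_pos": [
    [0.009,-0.029,0.003],
    [0.018,-0.058,0.006],
    [0.028,-0.087,0.009],
    [0.037,-0.116,0.012],
    [0.046,-0.145,0.015],
    [0.055,-0.174,0.018],
    [0.064,-0.203,0.02],
    [0.073,-0.232,0.023],
    [0.0825,-0.26,0.023],
    [0.0825,-0.26,0.023],
    [0.0825,-0.26,0.023]
  ],
  "gripper": [-1,-1,-1,-1,-1,-1,-1,-1,-1,-1,-1]
}}

```text
time: 2.02
position: [0.4665, -0.0784, 0.1992]
tool_rot: [-0.307, 0.952, 0.0, -0.0]
ft_force: [0.3, 0.5, -0.2]
grip_width: 0.087
grip_force: 0.0
```

```bash
python3 - <<'E'
from h import *
from rig import viewer
import cv2,pickle
p,phi=now();print(delta(p,phi,onray(.061,-144,.086),126))
c=viewer.camera("wrist");pickle.dump((c,p,phi),open("w1.pkl","wb"));cv2.imwrite("pics/w1.png",c["pixels"]);print(np.round(c["mount"],3).tolist(),c["fx"],c["cx"],c["cy"])
E
```

```text
t2.02 [ 0.4665 -0.0784  0.1992] phi 125.73 F [ 0.3  0.5 -0.2] w 0.0870 q6 -2.60
([-0.0008, -0.0005, 0.1132], np.float64(-0.3))
[[-0.0, -0.956, -0.293, 0.082], [1.0, -0.0, 0.0, 0.001], [-0.0, -0.293, 0.956, -0.162], [0.0, 0.0, 0.0, 1.0]] 342.4059397356237 273.93801141615995 210.00828353244876
```

View pics/w1.png

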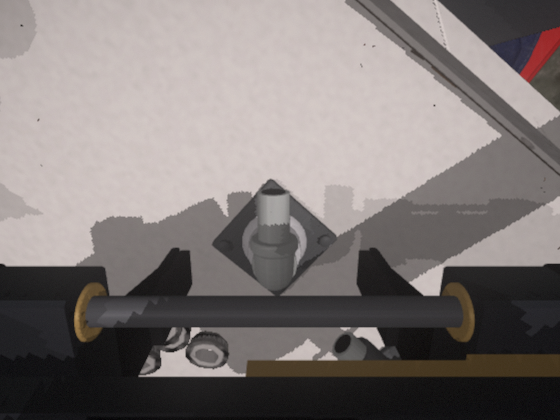

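The wrist view shows the spigot upright at column ≈273, rows 185–235, centred between the fingers and aligned. Descend and grip.

Call:
{"api": "arm_command", "payload": {
  "delta_rot": [
    [0,0,0],
    [0,0,0],
    [0,0,0],
    [0,0,0],
    [0,0,0],
    [0,0,0],
    [0,0,0],
    [0,0,0],
    [0,0,0],
    [0,0,0],
    [0,0,0]
  ],
  "delta_pos": [
    [0,0,0.025],
    [0,0,0.05],
    [0,0,0.075],
    [0,0,0.1],
    [0,0,0.1135],
    [0,0,0.1135],
    [0,0,0.1135],
    [0,0,0.1135],
    [0,0,0.1135],
    [0,0,0.1135],
    [0,0,0.1135]
  ],
  "gripper": [-1,-1,-1,-1,-1,0.6,0.6,0.6,0.6,0.6,0.6],
  "grip_force": 10
}}

```text
time: 2.98
position: [0.4668, -0.0772, 0.087]
tool_rot: [-0.308, 0.951, -0.001, 0.001]
ft_force: [-0.4, -0.1, 0.3]
grip_width: 0.055
grip_force: 0.0
```

```bash
python3 - <<'E'
from h import *
p,phi=now()
# first 60 deg
for i in range(1,13): print(delta(p,phi,onray(.061,phi-270-5*i,p[2]-.0016*np.radians(5*i)),phi-5*i))
E
```

```text
t2.98 [ 0.4668 -0.0772  0.087 ] phi 125.92 F [-0.4 -0.1  0.3] w 0.0550 q6 -2.60
([-0.0001, 0.0041, 0.0001], np.float64(5.0))
([-0.0008, 0.0094, 0.0003], np.float64(10.0))
([-0.0019, 0.0146, 0.0004], np.float64(15.0))
([-0.0035, 0.0197, 0.0006], np.float64(20.0))
([-0.0056, 0.0246, 0.0007], np.float64(25.0))
([-0.008, 0.0293, 0.0008], np.float64(30.0))
([-0.0109, 0.0338, 0.001], np.float64(35.0))
([-0.0141, 0.038, 0.0011], np.float64(40.0))
([-0.0177, 0.0419, 0.0013], np.float64(45.0))
([-0.0216, 0.0455, 0.0014], np.float64(50.0))
([-0.0259, 0.0488, 0.0015], np.float64(55.0))
([-0.0304, 0.0516, 0.0017], np.float64(60.0))
```

Call:
{"api": "arm_command", "payload": {
  "delta_rot": [
    [0,0,0],
    [0,0,0],
    [0,0,0],
    [0,0,0],
    [0,0,0],
    [0,0,0],
    [0,0,0],
    [0,0,0]
  ],
  "delta_pos": [
    [0,0,0],
    [0,0,0],
    [0,0,0],
    [0,0,0],
    [0,0,0],
    [0,0,0],
    [0,0,0],
    [0,0,0]
  ],
  "gripper": [1,1,1,1,1,1,1,1],
  "grip_force": 10
}}

```text
time: 3.65
position: [0.4666, -0.0776, 0.0862]
tool_rot: [-0.308, 0.951, -0.0, 0.0]
ft_force: [-0.4, -2.7, 0.3]
grip_width: 0.0258
grip_force: 10.0
```

Call:
{"api": "arm_command", "payload": {
  "delta_rot": [
    [0,0,5],
    [0,0,10],
    [0,0,15],
    [0,0,20],
    [0,0,25],
    [0,0,30],
    [0,0,35],
    [0,0,40],
    [0,0,45],
    [0,0,50],
    [0,0,55],
    [0,0,60]
  ],
  "delta_pos": [
    [-0.0002,0.0053,0.0001],
    [-0.0009,0.0106,0.0003],
    [-0.0021,0.0158,0.0004],
    [-0.0037,0.0209,0.0006],
    [-0.0057,0.0258,0.0007],
    [-0.0082,0.0305,0.0008],
    [-0.011,0.035,0.001],
    [-0.0143,0.0392,0.0011],
    [-0.0179,0.0431,0.0013],
    [-0.0218,0.0467,0.0014],
    [-0.026,0.05,0.0015],
    [-0.0305,0.0528,0.0017]
  ],
  "gripper": [1,1,1,1,1,1,1,1,1,1,1,1]
}}

```text
time: 4.65
position: [0.4601, -0.0159, 0.0843]
tool_rot: [0.21, 0.978, 0.0, 0.0]
ft_force: [0.9, -0.2, 1.0]
grip_width: 0.0252
grip_force: 10.0
```

```bash
python3 - <<'E'
from h import *
p,phi=now(); v=p[:2]-S; print(np.hypot(*v),np.degrees(np.arctan2(v[1],v[0])),phi-270)
E
```

```text
t4.65 [ 0.4601 -0.0159  0.0843] phi 65.71 F [ 0.9 -0.2  1. ] w 0.0252 q6 -1.43
0.06259488504814635 154.87222260449934 -204.29489035574272
```

Call:
{"api": "arm_command", "payload": {
  "delta_rot": [
    [0,0,5],
    [0,0,10],
    [0,0,15],
    [0,0,20],
    [0,0,25],
    [0,0,30],
    [0,0,35],
    [0,0,40],
    [0,0,45],
    [0,0,50],
    [0,0,55],
    [0,0,60]
  ],
  "delta_pos": [
    [-0.0002,0.0053,0.0001],
    [-0.0009,0.0106,0.0003],
    [-0.0021,0.0158,0.0004],
    [-0.0037,0.0209,0.0006],
    [-0.0057,0.0258,0.0007],
    [-0.0082,0.0305,0.0008],
    [-0.011,0.035,0.001],
    [-0.0143,0.0392,0.0011],
    [-0.0179,0.0431,0.0013],
    [-0.0218,0.0467,0.0014],
    [-0.026,0.05,0.0015],
    [-0.0305,0.0528,0.0017]
  ],
  "gripper": [1,1,1,1,1,1,1,1,1,1,1,1]
}}

```text
time: 5.65
position: [0.5099, 0.0205, 0.0829]
tool_rot: [0.671, 0.741, 0.001, -0.0]
ft_force: [1.2, 3.6, 1.6]
grip_width: 0.0256
grip_force: 10.1
```

```bash
python3 - <<'E'
from h import *
from rig import viewer
import cv2
c=viewer.camera("wrist");c2=viewer.camera("scene")
cv2.imwrite("pics/w2.png",c["pixels"])
p,phi=now(); v=p[:2]-S; print(np.hypot(*v),np.degrees(np.arctan2(v[1],v[0])),phi+90)
E
```

```text
t5.75 [0.5104 0.0205 0.0828] phi 5.89 F [1.1 3.8 3.8] w 0.0259 q6 -0.29
0.06332280462705428 95.78965783290055 95.88783894724429
```

View pics/w2.png

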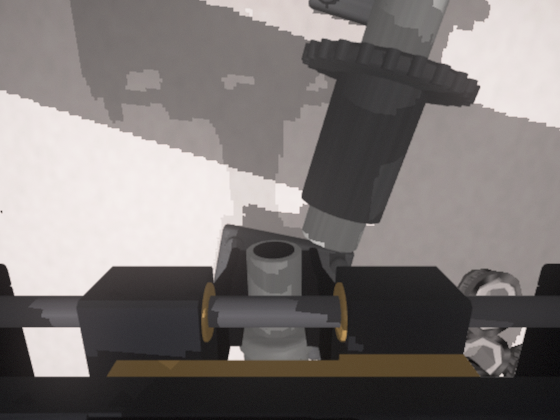

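The wrist view shows the outlet (273,250) gripped, and the tube with its end at about (330,238) running up-right to (408,20), about 16° still to go.

```bash
cat >> h.py <<'E'
def wpose(c,p,phi):
    T=np.eye(4);T[:3,:3]=tool(phi);T[:3,3]=p;return T@np.asarray(c["mount"])
E
python3 - <<'E'
from h import *
from rig import viewer
import cv2,pickle
p,phi=now();c=viewer.camera("wrist");W=wpose(c,p,phi)
pickle.dump((c,p,phi),open("w2.pkl","wb"))
def edges(a,b): # silhouette pts left,right -> centre in world at z=.1
    return (ray(c,*a,.1,W)+ray(c,*b,.1,W))/2
pts=dict(end=edges((303,233),(356,250)),sl1=edges((303,200),(381,222)),sl2=edges((338,85),(424,100)),tube=edges((374,20),(446,20)),outl=edges((247,252),(301,252)))
for k,q in pts.items():
    v=q-S;print(k,q.round(4),"r %.4f ang %.2f"%(np.hypot(*v),np.degrees(np.arctan2(v[1],v[0]))))
for a,b in(("end","sl2"),("end","tube"),("sl1","sl2"),("sl1","tube")):
    v=pts[b]-pts[a];print(a,b,np.degrees(np.arctan2(v[1],v[0])))
E
```

```text
t5.75 [0.5104 0.0205 0.0828] phi 5.89 F [1.1 3.8 3.8] w 0.0259 q6 -0.29
end [0.5317 0.0444] r 0.0882 ang 80.28
sl1 [0.5351 0.0594] r 0.1035 ang 79.82
sl2 [0.5426 0.1102] r 0.1549 ang 80.42
tube [0.5483 0.1369] r 0.1822 ang 80.03
outl [0.5069 0.0367] r 0.0798 ang 97.09
end sl2 80.60116615588564
end tube 79.79039706580987
sl1 sl2 81.62183012474311
sl1 tube 80.29871046422105
```

Call:
{"api": "arm_command", "payload": {
  "delta_rot": [
    [0,0,2.5],
    [0,0,5],
    [0,0,7.5],
    [0,0,10],
    [0,0,12],
    [0,0,13.5],
    [0,0,14],
    [0,0,14],
    [0,0,14]
  ],
  "delta_pos": [
    [0,0.0027,0.0001],
    [-0.0002,0.0053,0.0002],
    [-0.0005,0.008,0.0003],
    [-0.0009,0.0106,0.0004],
    [-0.0013,0.0127,0.0004],
    [-0.0017,0.0142,0.0004],
    [-0.0018,0.0148,0.0004],
    [-0.0018,0.0148,0.0004],
    [-0.0018,0.0148,0.0004]
  ],
  "gripper": [1,1,1,1,1,1,1,1,1]
}}

```text
time: 6.55
position: [0.5248, 0.0202, 0.0826]
tool_rot: [0.755, 0.656, 0.001, 0.0]
ft_force: [2.2, 6.7, 2.8]
grip_width: 0.026
grip_force: 10.1
```

```bash
python3 - <<'E'
from h import *
from rig import viewer
import cv2,pickle
p,phi=now();c=viewer.camera("wrist");pickle.dump((c,p,phi),open("w3.pkl","wb"))
v=p[:2]-S; print(np.hypot(*v),np.degrees(np.arctan2(v[1],v[0])),phi+90)
cv2.imwrite("pics/w3.png",c["pixels"])
E
```

```text
t6.55 [0.5248 0.0202 0.0826] phi -7.98 F [2.2 6.7 2.8] w 0.0260 q6 -0.04
0.06317537060570214 82.68544019649049 82.01982936213282
```

View pics/w3.png

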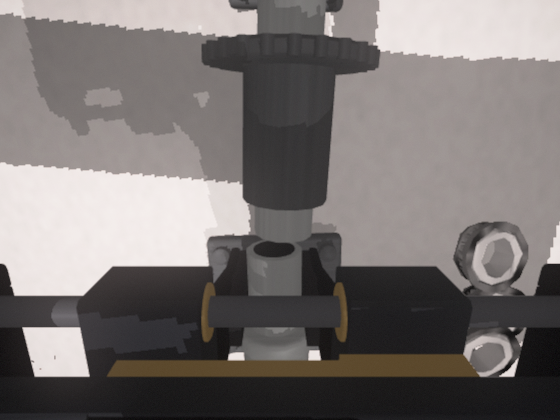

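Outlet centre is at column 274, tube end at 283: about 4 mm short. Turn 2.3° more.

Call:
{"api": "arm_command", "payload": {
  "delta_rot": [
    [0,0,1],
    [0,0,2],
    [0,0,2.3],
    [0,0,2.3],
    [0,0,2.3],
    [0,0,2.3]
  ],
  "delta_pos": [
    [0,0.0011,0],
    [0,0.0021,0],
    [0,0.0024,0],
    [0,0.0024,0],
    [0,0.0024,0],
    [0,0.0024,0]
  ],
  "gripper": [1,1,1,1,1,1]
}}

```text
time: 7.1
position: [0.5273, 0.0198, 0.0826]
tool_rot: [0.768, 0.641, 0.001, 0.0]
ft_force: [2.7, 5.8, 2.9]
grip_width: 0.0262
grip_force: 10.1
```

Call:
{"api": "arm_command", "payload": {
  "delta_rot": [
    [0,0,0],
    [0,0,0],
    [0,0,0],
    [0,0,0],
    [0,0,0],
    [0,0,0],
    [0,0,0],
    [0,0,0],
    [0,0,0],
    [0,0,0]
  ],
  "delta_pos": [
    [0,0,0],
    [0,0,0],
    [0,0,0],
    [0,0,0],
    [0,0,0],
    [0,0,0],
    [0,0,0],
    [0,0,0],
    [0,0,0],
    [0,0,0]
  ],
  "gripper": [-0.2,-0.2,-0.2,-0.2,-0.2,-0.2,-0.2,-0.2,-0.2,-0.2]
}}

```text
time: 7.93
position: [0.5266, 0.0187, 0.0822]
tool_rot: [0.768, 0.64, -0.0, -0.0]
ft_force: [0.4, 1.1, 0.4]
grip_width: 0.0518
grip_force: 0.0
```

```bash
python3 - <<'E'
from h import *
from rig import viewer
import cv2,pickle
p,phi=now();c=viewer.camera("wrist");pickle.dump((c,p,phi),open("w4.pkl","wb"))
cv2.imwrite("pics/w4.png",cv2.convertScaleAbs(cv2.resize(c["pixels"][0:340,180:400],None,fx=1.7,fy=1.7),alpha=1.4))
E
```

```text
t7.93 [0.5266 0.0187 0.0822] phi -10.39 F [0.4 1.1 0.4] w 0.0518 q6 0.00
```

View pics/w4.png

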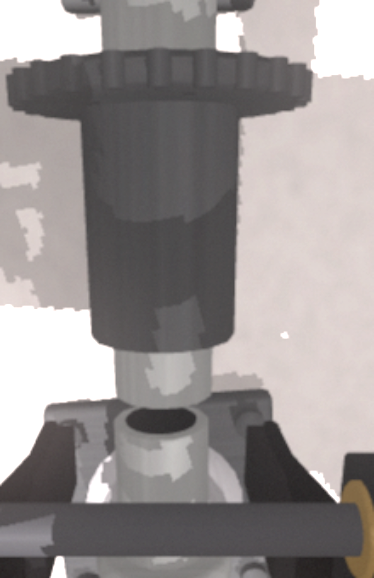

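Outlet (columns 115–208) and tube end (114–212) now coincide within about 1 mm. Next: lift, go behind the collar and straddle the tube.

```bash
python3 - <<'E'
from h import *
p,phi=now()
for r,z in((.192,.2),(.192,.084)):
  print(delta(p,phi,onray(r,80.2,z),-9.8))
E
```

```text
t7.98 [0.5266 0.0187 0.0823] phi -10.39 F [-1.1 -0.8  0. ] w 0.0522 q6 0.00
([0.1301, -0.0006, -0.1177], np.float64(-0.6))
([0.1301, -0.0006, -0.0017], np.float64(-0.6))
```

Call:
{"api": "arm_command", "payload": {
  "delta_rot": [
    [0,0,0],
    [0,0,0],
    [0,0,0],
    [0,0,0],
    [0,0,0],
    [0,0,-0.5],
    [0,0,-0.5],
    [0,0,-0.5],
    [0,0,-0.5],
    [0,0,-0.5],
    [0,0,-0.5]
  ],
  "delta_pos": [
    [0,0,-0.02],
    [0,0,-0.045],
    [0,0,-0.07],
    [0,0,-0.095],
    [0,0,-0.118],
    [0.025,0,-0.118],
    [0.05,0,-0.118],
    [0.08,0,-0.118],
    [0.105,0,-0.118],
    [0.13,-0.0005,-0.118],
    [0.13,-0.0005,-0.118]
  ],
  "gripper": [-0.2,-0.2,-0.2,-0.2,-0.2,0.05,0.05,0.05,0.05,0.05,0.05]
}}

```text
time: 8.9
position: [0.55, 0.1506, 0.2004]
tool_rot: [0.764, 0.645, 0.001, -0.0]
ft_force: [-0.7, 0.3, -1.1]
grip_width: 0.0417
grip_force: 0.0
```

```bash
python3 - <<'E'
from h import *
from rig import viewer
import cv2,pickle
p,phi=now();print(delta(p,phi,onray(.192,80.2,.084),-9.8))
c=viewer.camera("top");cv2.imwrite("pics/t5.png",c["pixels"])
c=viewer.camera("wrist");cv2.imwrite("pics/w5.png",c["pixels"])
E
```

```text
t8.90 [0.55   0.1506 0.2004] phi -9.69 F [-0.7  0.3 -1.1] w 0.0417 q6 0.24
([-0.0039, 0.0001, 0.1164], np.float64(0.1))
```

View pics/w5.png

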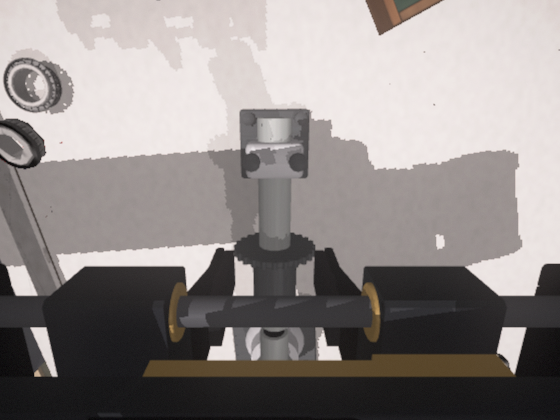

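The collar's side edges are at (236,248)/(314,248) and the clamp's front edge is at row ≈178; the tube is centred at column 274.

```bash
python3 - <<'E'
from h import *
from rig import viewer
p,phi=now();c=viewer.camera("wrist");W=wpose(c,p,phi)
for n,u,v,z in(("collarL",235,250,.1),("collarR",314,250,.1),("tube/collar",274,247,.113),("clamp",274,178,.11),("tubeL",259,215,.1),("tubeR",291,215,.1)):
    q=ray(c,u,v,z,W)-S;print(n,"r %.4f ang %.2f"%(np.hypot(*q),np.degrees(np.arctan2(q[1],q[0]))))
E
```

```text
t9.00 [0.5493 0.1473 0.2001] phi -9.76 F [-0.3 -0.4  0.6] w 0.0413 q6 0.24
collarL r 0.1616 ang 92.57
collarR r 0.1609 ang 69.07
tube/collar r 0.1662 ang 80.95
clamp r 0.2208 ang 80.78
tubeL r 0.1890 ang 84.54
tubeR r 0.1888 ang 76.72
```

Call:
{"api": "arm_command", "payload": {
  "delta_rot": [
    [0,0,0],
    [0,0,0],
    [0,0,0],
    [0,0,0],
    [0,0,0],
    [0,0,0],
    [0,0,0]
  ],
  "delta_pos": [
    [0,0,0.02],
    [0,0,0.045],
    [0,0,0.07],
    [0,0,0.095],
    [0,0,0.116],
    [0,0,0.116],
    [0,0,0.116]
  ],
  "gripper": [0.05,0.05,0.05,0.05,0.05,0.05,0.05]
}}

```text
time: 9.63
position: [0.5487, 0.1454, 0.0835]
tool_rot: [0.766, 0.643, -0.001, -0.001]
ft_force: [1.0, -0.6, -0.3]
grip_width: 0.0415
grip_force: 0.0
```

Call:
{"api": "arm_command", "payload": {
  "delta_rot": [
    [0,0,0],
    [0,0,0],
    [0,0,0],
    [0,0,0],
    [0,0,0],
    [0,0,0],
    [0,0,0],
    [0,0,0],
    [0,0,0],
    [0,0,0],
    [0,0,0],
    [0,0,0]
  ],
  "delta_pos": [
    [-0.005,0,0],
    [-0.01,0,0],
    [-0.015,0,0],
    [-0.019,0,0],
    [-0.023,0,0],
    [-0.027,0,0],
    [-0.031,0,0],
    [-0.035,0,0],
    [-0.039,0,0],
    [-0.042,0,0],
    [-0.044,0,0],
    [-0.044,0,0]
  ],
  "gripper": [0.05,0.05,0.05,0.05,0.05,0.05,0.05,0.05,0.05,0.05,0.05,0.05]
}}

```text
time: 10.63
position: [0.5417, 0.1026, 0.084]
tool_rot: [0.766, 0.643, -0.001, -0.0]
ft_force: [-0.0, 0.4, 0.5]
grip_width: 0.0413
grip_force: 0.3
```

```bash
python3 - <<'E'
from h import *
p,phi=now();v=p[:2]-S;print(np.hypot(*v),np.degrees(np.arctan2(v[1],v[0])))
E
```

```text
t10.63 [0.5417 0.1026 0.084 ] phi -9.92 F [-0.   0.4  0.5] w 0.0413 q6 0.16
0.147274716114413 80.25437611280607
```

Call:
{"api": "arm_command", "payload": {
  "delta_rot": [
    [0,0,0],
    [0,0,0],
    [0,0,0],
    [0,0,0],
    [0,0,0],
    [0,0,0]
  ],
  "delta_pos": [
    [-0.003,0,0],
    [-0.006,0,0],
    [-0.009,0,0],
    [-0.012,0,0],
    [-0.014,0,0],
    [-0.014,0,0]
  ],
  "gripper": [0.05,0.05,0.05,0.05,0.05,0.05]
}}

```text
time: 11.13
position: [0.5391, 0.0889, 0.084]
tool_rot: [0.766, 0.643, -0.001, -0.0]
ft_force: [-0.2, 0.1, -0.2]
grip_width: 0.0408
grip_force: 0.3
```

Call:
{"api": "arm_command", "payload": {
  "delta_rot": [
    [0,0,0],
    [0,0,0],
    [0,0,0]
  ],
  "delta_pos": [
    [-0.001,0,0],
    [-0.002,0,0],
    [-0.002,0,0]
  ],
  "gripper": [0.05,0.05,0.05]
}}

```text
time: 11.38
position: [0.539, 0.088, 0.084]
tool_rot: [0.766, 0.643, 0.0, -0.001]
ft_force: [0.6, 3.2, -1.5]
grip_width: 0.0412
grip_force: 2.1
```

Call:
{"api": "arm_command", "payload": {
  "delta_rot": [
    [0,0,0],
    [0,0,0],
    [0,0,0]
  ],
  "delta_pos": [
    [-0.001,0,0],
    [-0.002,0,0],
    [-0.002,0,0]
  ],
  "gripper": [0.05,0.05,0.05]
}}

```text
time: 11.63
position: [0.539, 0.0879, 0.0841]
tool_rot: [0.766, 0.643, 0.001, -0.001]
ft_force: [2.9, 11.3, -2.8]
grip_width: 0.0413
grip_force: 5.7
```

Call:
{"api": "arm_command", "payload": {
  "delta_rot": [
    [0,0,0],
    [0,0,0],
    [0,0,0]
  ],
  "delta_pos": [
    [-0.001,0,0],
    [-0.002,0,0],
    [-0.002,0,0]
  ],
  "gripper": [0.05,0.05,0.05]
}}

```text
time: 11.88
position: [0.539, 0.0878, 0.0841]
tool_rot: [0.766, 0.643, 0.003, -0.002]
ft_force: [4.0, 18.7, -2.9]
grip_width: 0.0415
grip_force: 9.1
```

The force rises sharply without motion at the predicted home position. Back off, lift and check.

Call:
{"api": "arm_command", "payload": {
  "delta_rot": [
    [0,0,0],
    [0,0,0],
    [0,0,0],
    [0,0,0],
    [0,0,0],
    [0,0,0],
    [0,0,0],
    [0,0,0],
    [0,0,0],
    [0,0,0],
    [0,0,0],
    [0,0,0]
  ],
  "delta_pos": [
    [0.005,0,0],
    [0.01,0,0],
    [0.018,0,0],
    [0.024,0,0],
    [0.024,0,0],
    [0.024,0,-0.02],
    [0.024,0,-0.045],
    [0.024,0,-0.07],
    [0.024,0,-0.095],
    [0.024,0,-0.116],
    [0.024,0,-0.13],
    [0.024,0,-0.13]
  ],
  "gripper": [0.05,0.05,0.05,0.05,0.05,0.05,0.05,0.05,0.05,0.05,0.05,0.05]
}}

```text
time: 12.88
position: [0.5448, 0.1069, 0.2176]
tool_rot: [0.765, 0.643, 0.003, 0.002]
ft_force: [0.6, 0.0, -0.9]
grip_width: 0.0414
grip_force: 0.0
```

Call:
{"api": "arm_command", "payload": {
  "delta_rot": [
    [0,0,0],
    [0,0,0],
    [0,0,0],
    [0,0,0],
    [0,0,0],
    [0,0,0],
    [0,0,0]
  ],
  "delta_pos": [
    [-0.03,0,-0.02],
    [-0.06,0,-0.02],
    [-0.09,0,-0.02],
    [-0.12,0,-0.02],
    [-0.14,0,-0.02],
    [-0.14,0,-0.02],
    [-0.14,0,-0.02]
  ],
  "gripper": [0.05,0.05,0.05,0.05,0.05,0.05,0.05]
}}

```text
time: 13.47
position: [0.5179, -0.0315, 0.2332]
tool_rot: [0.766, 0.642, -0.001, -0.001]
ft_force: [0.8, 0.2, -0.2]
grip_width: 0.0412
grip_force: 0.0
```

```bash
python3 - <<'E'
from h import *
from rig import viewer
import cv2,pickle
p,phi=now();c=viewer.camera("wrist");pickle.dump((c,p,phi),open("w6.pkl","wb"));cv2.imwrite("pics/w6.png",c["pixels"])
E
```

```text
t13.47 [ 0.5179 -0.0315  0.2332] phi -10.06 F [ 0.8  0.2 -0.2] w 0.0412 q6 -0.10
```

View pics/w6.png

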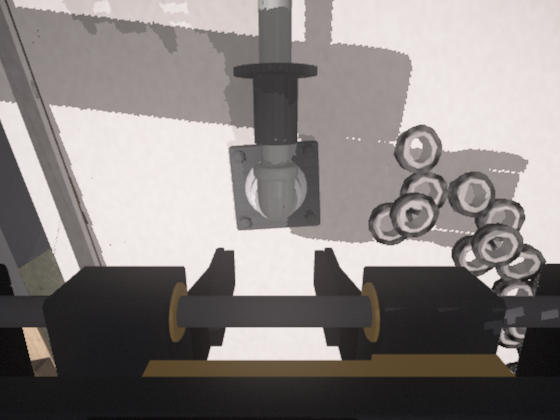

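The sleeve now covers the outlet: front edge at row ≈144, collar at row ≈70, elbow on the same line at column 275. I'll check the distance, then hand in.

```bash
python3 - <<'E'
from h import *
import pickle
c,p,phi=pickle.load(open("w6.pkl","rb"));W=wpose(c,p,phi)
for n,u,v,z in(("front",275,144,.118),("frontL",254,142,.1),("frontR",297,142,.1),("collarback L",234,70,.1),("R",317,69,.1)):
    q=ray(c,u,v,z,W)-S;print(n,"r %.4f ang %.2f"%(np.hypot(*q),np.degrees(np.arctan2(q[1],q[0]))))
E
```

```text
front r 0.0617 ang 81.72
frontL r 0.0645 ang 97.77
frontR r 0.0636 ang 64.60
collarback L r 0.1233 ang 96.33
R r 0.1232 ang 65.02
```

```bash
python3 -c "
from rig import robot
print(robot.hand_in())"
```

```text
the job is handed in; nothing more can be done
None
```

I turned the elbow clockwise until its outlet lined up with the tube to about 1 mm, pushed the sleeve over the outlet to its stop, and handed the job in after about 13.5 s; no verdict came back.

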